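# Touch off the noodle board

## Task

Before noodle cutting is set up, locate the cutting board: take the touch probe from its rest, hold it level, and with its sprung tip square-on gently touch the three steel plates in the board's edges - first the left one on the long side facing the robot, then the right one on that side, then the one on the right-hand end - dwelling about half a second each time. The tip must give a few millimetres at each touch but never be driven right in, and the board must not be shifted. Then lay the probe back in both saddles of its rest, about centred, and let go, leaving the bowl and the cup alone.

Things in the scene. Friction and masses are not known exactly. Their poses are not given: they have to be found in the camera images.
- board: Loose wooden cutting board lying on the table, 3 kg: 150 (x) x 260 (y) x 60 mm high, with a fence 18 mm thick and 25 mm higher along its far (+x) long edge. Origin: centre of its underside; x points away from the robot (yaw within 0.2 rad), y to the left, z up. It slides if pushed with some 10 N or more.
- plate_left (a point): Centre of the left dark steel plate, on the long side of the board that faces the robot: 75 mm nearer the robot than the board's centre, 85 mm to the left, 35 mm above the table. All three plates are flush, 50 mm wide, 56 mm high, and wrap 16 mm over the board's top edge. Axes as the board's.
- plate_right (a point): Centre of the right dark steel plate on that same long side, 85 mm to the right of the board's centre, 35 mm above the table. Axes as the board's.
- plate_end (a point): Centre of the dark steel plate in the middle of the board's right-hand (-y) short end, 130 mm from the board's centre, 35 mm above the table. Axes as the board's.
- probe: Loose touch probe, 0.16 kg: a round aluminium barrel with black bands, 24 mm in diameter and 116 mm long, then a short cone 8 mm long and a thin sprung stylus with a 10 mm ball. Origin: on the axis at the middle of the barrel, where it is best gripped; x points along the barrel to the stylus. It starts lying level in its rest, its tip away from the robot. Held level with its axis 38 mm above the table it meets the plates.
- tip (a point): Foremost point of the stylus ball, on the probe's axis, 96 mm ahead of the probe's origin when not pressed. Axes as the probe's.
- stylus (a joint): How far the stylus is pushed into the probe, m: 0 = free, 0.016 = fully in. Spring: 1.4 N to start, 0.35 N more per mm, about 7 N fully in. A touch counts from 1.5 mm; more than 13 mm is driven in too far.
- rest: Dark wooden rest fixed to the table, on the left or the right of the board: base 130 (x) x 70 (y) x 10 mm with two V saddles 42 mm before and behind its middle, each 10 mm thick, 46 mm wide, 51 mm high; 74 mm free between them. Origin: centre of its underside; x runs along the way the probe lies, the probe's axis then being 50 mm above the table. Beneath the grip only the base, 10 mm high.
- bowl: Bystander: white ceramic bowl, 130 mm across, 60 mm high. Origin: centre of its underside. It stands on the other side from the rest.
- cup: Bystander: steel cup, 72 mm across, 85 mm high, standing to the left of the board. Origin: centre of its underside.

How it is judged (in metres and radians):
On the way, in this order (a step that is already met when the one before it is completed fails the run):
1. the stylus tip pressed squarely on the left plate of the long side (contact force between probe and board above 0.5 N and value of joint stylus above 0.0015 m and horizontal distance between tip and plate_left below 0.03 m and angle between the x axis of probe and the x axis of board, either way round below 0.3 rad), for 0.2 s.
2. then on the right plate of the long side (contact force between probe and board above 0.5 N and value of joint stylus above 0.0015 m and horizontal distance between tip and plate_right below 0.03 m and angle between the x axis of probe and the x axis of board, either way round below 0.3 rad), for 0.2 s.
3. then on the plate of the right-hand end (contact force between probe and board above 0.5 N and value of joint stylus above 0.0015 m and horizontal distance between tip and plate_end below 0.03 m and angle between the x axis of probe and the y axis of board, either way round below 0.3 rad), for 0.2 s.
At the end, for the whole second after the job is handed in: The probe lies at rest in both saddles of its rest (its middle within 20 mm of the rest's middle along it, 6 mm across and in height, within 0.1 rad), its stylus free, and the board is within 6 mm of where it began (x of probe in the frame of rest between -0.02 and 0.02 m and y of probe in the frame of rest between -0.006 and 0.006 m and z of probe in the frame of rest between 0.044 and 0.056 m and angle between the x axis of probe and the x axis of rest, either way round below 0.1 rad and linear speed of probe below 0.02 m/s and value of joint stylus below 0.001 m and distance of board from where it was at the start of the episode below 0.006 m); the robot touches nothing.
It fails at once if the stylus driven in more than 13 mm (value of joint stylus above 0.013 m).
It fails at once if the board pressed with the probe at more than 12 N (contact force between probe and board above 12 N).
It fails at once if the board shifted more than 6 mm (distance of board from where it was at the start of the episode above 0.006 m).
It fails at once if a bystander moved more than 20 mm (distance of any of bowl, cup from where it was at the start of the episode above 0.02 m).
It also fails if it takes over 72 s, if anything falls off the work surface, if the arm or the gripper's body presses on something with over 40 N, if the wrist force passes 120 N, or if a joint passes its speed limit or range.

## Robot

A 7-joint arm with a two-finger parallel gripper is mounted at the origin on the work surface. World frame = base frame: x ahead of the robot, y to its left, z up, the work surface at z = 0. Lengths are in m, angles in degrees, forces in N, time in s.
With the tool pointing down it reaches from about 0.4 to 0.925 m from the base axis. Payload 5.6 kg.
Tool frame: the origin (TCP) lies midway between the tips of the shut fingers; the grasp point (between the pads) lies 19 mm behind it (bot.hold_point_z is the distance from the TCP to the grasp point, in m); y points along the fingers, x is the direction in which the jaws open and shut, and the axes are right-handed (so a half turn about y gives the same grasp; the last joint's range is limited). The gripper opens to 85 mm and grips with 20 to 120 N. Pads are 22 mm wide; open, the fingers measure 114 mm over their backs; the gripper's body (76 mm by 85 mm) begins 54 mm behind the grasp point. The pads swing forward as they close: fully open they stand 13 mm farther back than shut.
Start: joints at [-76.318, 26.786, -0.665, 91.828, 0.344, 61.387, -3.226], TCP at [0.181, 0.624, 0.197] pointing down, gripper open.
Joint ranges: [-144.91, 144.91], [-17.63, 115.5], [-89.93, 88.59], [15.96, 139.68], [-74.01, 254.01], [8.47, 105.57], [-167.45, 167.45]. Speed limits (degrees/s): [147.25, 147.25, 180, 180, 180, 180, 180].

## Interface

Orientations are given as [roll, pitch, yaw] about the fixed x, y, z axes, in that order (R = Rz(yaw) Ry(pitch) Rx(roll)).
In Python, from station import status, viewer, ticket, find_in, bot gives the robot as it stands.
- The arm moves only by the tool servo_tool, never from a script. Its argument "steps" is a list of rows, each a list of 5 numbers: the shift along the tool's x, y, z in cm, then the turn about the tool's y in degrees, then the opening, from 0 (shut) to 1 (fully open). A call has 1 to 12 rows; each row is the pose to reach, as a shift and turn from the pose commanded when the call began, along the tool's axes at that moment; what a row does not reach only later rows make up. A row lasts 1/8 s, in which the tool goes at most 62.5 mm and 10.7 degrees, less where a joint would pass 70% of its speed; a pose out of reach is approached as far as the arm can. A call with a gripper value outside its range is refused whole. The fingers move at their own pace and stop on an object; the grip force is fixed at half the most. Time passes only in rows, so rows that repeat a pose let the fingers close. It gives the time, the measured TCP pose, the force and the opening at its end, in the units of the state.
- status.get_obs(): the state, without advancing time (a new reading comes with each control period).
- viewer.capture(name): name is "scene" or "top" or "wrist"; returns a dict with "pixels" (400x640x3 uint8, blue, green, red), "range_z" (400x640 float32, m along the optical axis (not along the pixel's ray), 0 where there is no reading), "K" (3x3 intrinsics, pixels), "R" (3x3) and "t" (3): a world point X has camera coordinates R X + t; the wrist camera has in their place "T_tool_cam" (4x4, takes a point from camera to tool coordinates, whose origin is the TCP and whose axes are the tool frame's). Camera axes: x right, y down, z forward; pixel columns grow to the right and rows downward; lengths in m; the calibration is good to about 2 mm. A picture is of the moment at which its call begins: read the wrist's pose just before it.
- ticket.sign_off(): hands the job in, once; it reports no verdict.
Trained networks look in the newest picture that a camera, given by its name, has taken for a name from the list of things; names that differ only in an ending like _2 or _b are one class to them, and where a whole thing is asked for, a point or a joint stands for the part that bears it (a point fixed in the world has none). Each returns a list of dicts, best first, with "conf" (0 to 1); they miss things now and then, are a little off and sometimes report something else, mostly with a low value. They report only what shows in the picture. A call takes as long as a camera call.
- find_in(thing, camera): "at" ([column, row] as shares, 0 to 1, of the picture: columns of its width, rows of its height, amid what is visible of it).
The state is a dict: "clock": time; "joint_pos": joint angles; "dq": joint speeds; "effort": joint torques, N m; "tcp_pos": TCP position; "eef_rot": TCP orientation; "wrist_force": force on the tool from outside, world axes, zero at the start; "torque": the same for the moment, N m; "finger_gap": finger opening in m.
Only numpy, scipy, OpenCV 4.12 (cv2) and the standard library are available. Lean on these libraries where they do the work, as an engineer would, in place of code of your own. Each camera call takes 0.05 s, during which the arm holds its last target. There are 200 camera calls.

## Working session

There is one attempt and no reset: what is moved stays moved. The work goes in short steps, Python scripts to look and compute and a tool call to move; the robot and the scene stay as the last step left them, time stands still between calls to the robot, and variables do not carry over. Pictures are saved under pics/ and viewed, about 8 in all and at most 12, crops included, and the job is handed in when it is done.

Besides the shell and the picture viewer there is one more tool, called after "Request:" by a JSON object that holds its "fn" and its "kwargs". servo_tool: Moves the arm, as the interface text tells. Its arguments: {"type":"object","properties":{"steps":{"type":"array","items":{"type":"array","items":{"type":"number"}}}},"required":["steps"]}

```bash
mkdir -p pics; ls
python3 - <<'E'
from station import status, viewer, ticket, find_in, bot
import cv2,numpy as np
print(status.get_obs()); print(bot.hold_point_z)
for n in ["scene","top"]:
    c=viewer.capture(n); cv2.imwrite(f"pics/{n}0.png",c["pixels"]); np.savez(f"{n}0.npz",**c)
    print(n,c["R"],c["t"],c["K"])
    for th in ["board","plate_left","plate_end","probe","rest","bowl","cup","tip"]:
        r=find_in(th,n)
        for d in r[:3]:
            u,v=d["at"][0]*640,d["at"][1]*400
            z=c["range_z"][int(v),int(u)]
            X=c["R"].T@(np.linalg.inv(c["K"])@[u,v,1]*z-c["t"])
            print(th,round(d["conf"],2),int(u),int(v),X.round(3))
E
```

```text
pics
{'clock': 0.0, 'joint_pos': array([-76.3184318 ,  26.83626577,  -0.66595993,  91.88243771,
         0.34498514,  61.38467229,  -3.22470839]), 'dq': array([-0.03557043,  0.04427701,  0.04255015,  0.1256525 , -0.03698022,
       -0.03293999, -0.01179039]), 'effort': array([ 4.11280726e-04, -5.32391238e+01,  2.14481325e-02, -2.51299953e+01,
        1.13311230e-02,  7.67954072e-03,  2.34881128e-06]), 'tcp_pos': array([0.18063898, 0.62374749, 0.19602441]), 'eef_rot': array([-90.00761654,   0.10111628,  73.8537164 ]), 'wrist_force': array([-1.57866151,  0.3934537 ,  0.28582451]), 'torque': array([-0.0208907 ,  0.00453144, -0.03588717]), 'finger_gap': 0.08523999751467995}
0.0187
scene [[ 0.46978115  0.88277794  0.0029637 ]
 [ 0.71813177 -0.38020584 -0.58286386]
 [-0.51341254  0.27594679 -0.81256442]] [-0.24601351 -0.37923799  1.49447796] [[509.29687049   0.         322.73074636]
 [  0.         509.29687049 205.15574734]
 [  0.           0.           1.        ]]
board 0.93 374 219 [0.652 0.063 0.055]
plate_left 0.94 372 223 [0.659 0.052 0.059]
plate_end 0.67 375 219 [0.655 0.062 0.063]
probe 0.95 441 131 [0.503 0.351 0.059]
rest 0.72 433 146 [0.505 0.336 0.012]
rest 0.66 442 132 [0.509 0.349 0.062]
bowl 0.68 160 240 [ 0.446 -0.377  0.007]
cup 0.9 492 187 [0.717 0.332 0.084]
top [[-0.01512338 -0.99975919 -0.01590141]
 [-0.99658162  0.01636328 -0.08097729]
 [ 0.08121799  0.01462241 -0.99658909]] [-0.00336483  0.56803377  1.30992825] [[426.1532345    0.         315.04812516]
 [  0.         426.1532345  197.26253048]
 [  0.           0.           1.        ]]
board 0.9 284 176 [0.63  0.078 0.061]
plate_left 0.6 284 174 [0.636 0.081 0.059]
plate_end 0.92 292 172 [0.643 0.053 0.059]
probe 0.84 194 224 [0.487 0.356 0.058]
rest 0.67 204 223 [0.491 0.34  0.007]
bowl 0.69 435 222 [ 0.485 -0.39   0.003]
cup 0.66 192 155 [0.707 0.378 0.013]
tip 0.65 286 173 [0.641 0.075 0.057]
```

View pics/top0.png

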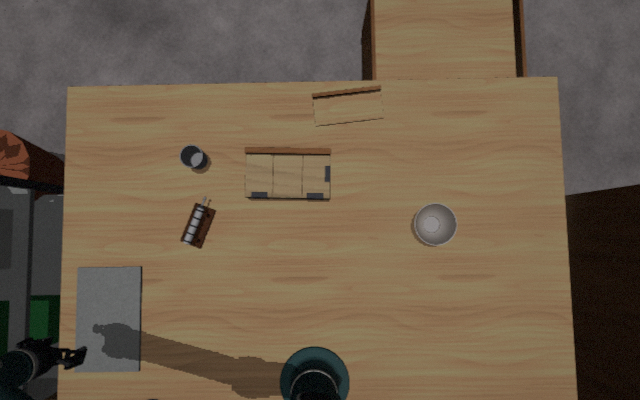

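View pics/scene0.png

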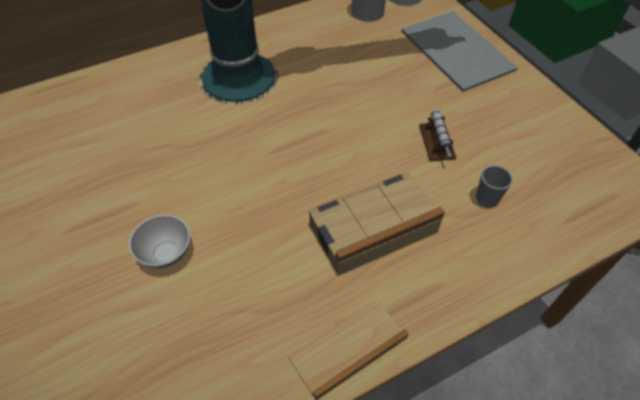

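```bash
cat > h.py <<'E'
import numpy as np,cv2
def cloud(c,Rw=None,tw=None):
    z=c["range_z"];v,u=np.nonzero(z>0);d=z[v,u]
    P=(np.linalg.inv(c["K"])@np.c_[u,v,np.ones(len(u))].T*d).T
    if Rw is None: return (P-c["t"])@c["R"], np.c_[u,v]
    T=c["T_tool_cam"]; P=P@T[:3,:3].T+T[:3,3]
    return P@Rw.T+tw, np.c_[u,v]
def near(P,x,y,r,z0,z1):
    m=(np.hypot(P[:,0]-x,P[:,1]-y)<r)&(P[:,2]>z0)&(P[:,2]<z1); return P[m]
E
python3 - <<'E'
from h import *
for n in ["scene","top"]:
    P,_=cloud(np.load(f"{n}0.npz"))
    print(n,"table",np.percentile(near(P,.45,0,.08,-.05,.05)[:,2],[5,50,95]))
    B=near(P,.64,.065,.19,.05,.1)
    print("board",cv2.minAreaRect((B[:,:2]*1000).astype(np.float32)), np.median(near(P,.62,.065,.04,.04,.1)[:,2]))
    Q=near(P,.495,.352,.1,.035,.08); 
    _,_,V=np.linalg.svd(Q-Q.mean(0)); print("probe",len(Q),Q.mean(0),np.degrees(np.arctan2(V[0,1],V[0,0])),Q.max(0))
    Q=near(P,.495,.352,.1,.006,.08);print("rest+probe rect",cv2.minAreaRect((Q[:,:2]*1000).astype(np.float32)))
E
```

```text
scene table [-0.00392948 -0.00068403  0.00250165]
board ((641.5146484375, 69.03446197509766), (261.8824768066406, 153.9291229248047), 87.88813781738281) 0.05935729889290037
probe 484 [0.4966318  0.35170291 0.05509698] -21.1119107460107 [0.57449538 0.3954066  0.06514095]
rest+probe rect ((506.7196350097656, 369.5269775390625), (107.25262451171875, 157.7805633544922), 68.91000366210938)
top table [-0.00519506 -0.00054212  0.00432138]
board ((640.6924438476562, 69.78931427001953), (260.1685791015625, 151.2459259033203), 88.1054916381836) 0.05954230202379587
probe 395 [0.49088705 0.35529806 0.0565691 ] 158.5684660341584 [0.57222418 0.39894064 0.06786488]
rest+probe rect ((497.871337890625, 356.52716064453125), (176.84645080566406, 162.5277099609375), 24.325864791870117)
```

Request:
{"fn": "servo_tool", "kwargs": {"steps": [[-1.5,0,-3,9,1],[-3,0,-6.2,18,1],[-4.5,0,-9.3,27,1],[-6,0,-12.4,36,1],[-7.5,0,-15.5,45,1],[-9,0,-18.6,54,1],[-10.5,0,-21.7,63,1],[-12,0,-24.8,72,1],[-13.5,0,-28,81,1],[-15,0,-31,90,1],[-16.2,0,-34,99,1],[-17.1,0,-37,108,1]]}}

```text
clock: 2.4
tcp_pos: [0.4894, 0.3565, 0.1973]
eef_rot: [-90.0, 0.0, -34.5]
wrist_force: [-0.4, 0.3, 0.6]
finger_gap: 0.0857
```

Request:
{"fn": "servo_tool", "kwargs": {"steps": [[0,0,0,10,1],[0,0,0,20,1],[0,0,0,30,1],[0,0,0,40,1],[0,0,0,50,1],[0,0,0,60,1],[0,0,0,70,1],[0,0,0,77,1],[0,0,0,77,1]]}}

```text
clock: 3.52
tcp_pos: [0.4885, 0.3574, 0.1969]
eef_rot: [-90.0, -0.0, -111.0]
wrist_force: [0.2, -0.4, -0.2]
finger_gap: 0.0851
```

```bash
cat >> h.py <<'E'
from scipy.spatial.transform import Rotation as Ro
def pose(o): return Ro.from_euler('xyz',o["eef_rot"],degrees=True).as_matrix(), np.array(o["tcp_pos"])
def wrist(name):
    from station import status,viewer
    o=status.get_obs();R,t=pose(o);c=viewer.capture("wrist");cv2.imwrite(f"pics/{name}.png",c["pixels"]);np.savez(name+".npz",R_=R,t_=t,**c)
    return c,R,t,o
E
python3 - <<'E'
from h import *
c,R,t,o=wrist("w1")
print(o["tcp_pos"],o["eef_rot"],o["joint_pos"],o["clock"]);print(R.round(3))
P,_=cloud(c,R,t)
print(np.median(near(P,.45,.25,.05,-.05,.05)[:,2]))
Q=near(P,.495,.352,.1,.035,.08); print(len(Q))
_,_,V=np.linalg.svd(Q-Q.mean(0)); print("probe",len(Q),Q.mean(0),np.degrees(np.arctan2(V[0,1],V[0,0])),Q.max(0))
E
```

```text
[0.48848248 0.35741083 0.19694093] [-8.99881209e+01 -1.11950550e-02 -1.11047699e+02] [ -72.94226701   27.0758649    45.29858753  100.66127835  -21.6135231
   61.35403386 -131.25616985] 3.525
[[-0.359  0.     0.933]
 [-0.933 -0.    -0.359]
 [ 0.    -1.     0.   ]]
-0.001530673624889664
3065
probe 3065 [0.49605201 0.35781735 0.05564233] 158.37639965152525 [0.57463263 0.39955554 0.06266543]
```

View pics/w1.png

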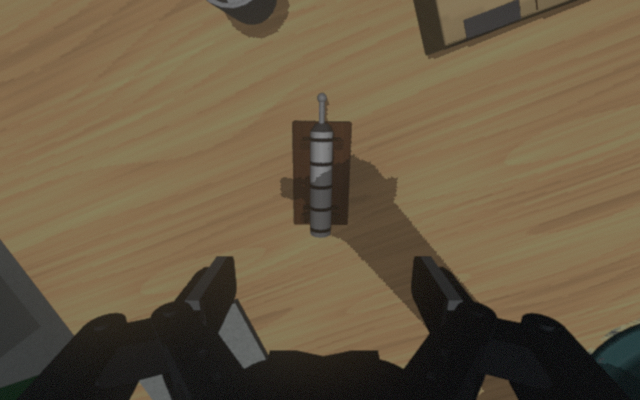

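Run:
```python
from h import *
w=np.load("w1.npz");R,t=w["R_"],w["t_"]
P,uv=cloud(w,R,t)
a=np.radians(-21.5);ax=np.array([np.cos(a),np.sin(a)]);n=np.array([-ax[1],ax[0]])
c0=np.array([.49,.355])
d=P[:,:2]-c0; s=d@ax; l=d@n
b=(P[:,2]>.050)&(abs(l)<.016)&(abs(s)<.13)   # barrel top
for lo,hi in [(-.08,-.04),(-.02,.03),(.03,.055),(.07,.11)]:
    m=b&(s>lo)&(s<hi); print(lo,m.sum(),"lat",l[m].mean().round(4),l[m].min().round(4),l[m].max().round(4),"z",np.percentile(P[m,2],95).round(4))
m=b; print("s range",np.percentile(s[m],[0,.5,99.5,100]))
m=(P[:,2]>.004)&(P[:,2]<.03)&(abs(l)<.05)&(abs(s)<.1)
r=cv2.minAreaRect((P[m,:2]*1000).astype(np.float32));print("base",r)
# base via colour: corners through ray at z=.01
img=cv2.imread("pics/w1.png"); hsv=cv2.cvtColor(img,cv2.COLOR_BGR2HSV)
def ray(u,v,z):
    T=w["T_tool_cam"];r=R@(T[:3,:3]@(np.linalg.inv(w["K"])@[u,v,1]));o=R@T[:3,3]+t;return (o+r*(z-o[2])/r[2])
for u,v in [(293,122),(351,122),(350,223),(294,225)]:
    p=ray(u,v,.01)[:2]; print(p, (p-c0)@ax,(p-c0)@n)
for u,v,z in [(322,93,.05),(320,237,.05),(322,129,.05)]:
    p=ray(u,v,z)[:2]; print(p, (p-c0)@ax,(p-c0)@n)
```

```text
-0.08 408 lat 0.0046 -0.0128 0.0155 z 0.0611
-0.02 7233 lat 0.0006 -0.016 0.016 z 0.3238
0.03 533 lat 0.0044 -0.0069 0.0153 z 0.0609
0.07 118 lat 0.0044 0.0001 0.0091 z 0.054
s range [-0.06481396 -0.06179355  0.0832443   0.08809772]
base ((486.6471862792969, 361.603759765625), (70.07532501220703, 129.8881378173828), 68.21255493164062)
[0.55756389 0.36890549] 0.05776624890772274 0.037700162842501196
[0.53348201 0.3061223 ] 0.05837016572141901 -0.02954045687503142
[0.415544  0.3490604] -0.06709830117361482 -0.03281452616963346
[0.43873567 0.41722735] -0.07050363336233698 0.0391089824645112
[0.57348995 0.32655818] 0.08810447827072442 0.004136396126729515
[0.42761704 0.38521727] -0.06911687116297234 0.005251244777812951
[0.54063031 0.33921234] 0.052893528290511874 0.003866957175490654
```

Request:
{"fn": "servo_tool", "kwargs": {"steps": [[-0.28,3,-0.57,0.6,1],[-0.28,6,-0.57,0.6,1],[-0.28,9,-0.57,0.6,1],[-0.28,12,-0.57,0.6,1],[-0.28,14,-0.57,0.6,1],[-0.28,15.6,-0.57,0.6,1],[-0.28,16.6,-0.57,0.6,1],[-0.28,16.6,-0.57,0.6,1]]}}

```text
clock: 4.58
tcp_pos: [0.4843, 0.3617, 0.0307]
eef_rot: [-90.0, -0.0, -111.7]
wrist_force: [0.6, 0.2, 0.4]
finger_gap: 0.0853
```

Request:
{"fn": "servo_tool", "kwargs": {"steps": [[0,0,0,0,0],[0,0,0,0,0],[0,0,0,0,0],[0,0,0,0,0],[0,0,0,0,0],[0,0,0,0,0],[0,0,0,0,0],[0,0,0,0,0]]}}

```text
clock: 5.58
tcp_pos: [0.4843, 0.3619, 0.031]
eef_rot: [-90.0, 0.0, -111.7]
wrist_force: [-0.1, 0.4, 0.3]
finger_gap: -0.0
```

Run:
```python
from h import *
c,R,t,o=wrist("w2"); print(o["finger_gap"],o["tcp_pos"])
from station import viewer
s=viewer.capture("scene"); np.savez("scene1.npz",**s)
x=s["pixels"][80:200,370:530]; cv2.imwrite("pics/s1.png",np.hstack([cv2.resize(c["pixels"],(400,250)),cv2.resize(x,(333,250))]))
```

```text
-4.314706816836812e-05 [0.48434489 0.36188418 0.03099812]
```

View pics/s1.png

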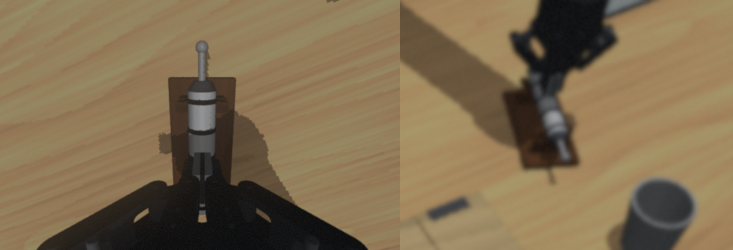

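Run:
```python
from h import *
w=np.load("w2.npz");R,t=w["R_"],w["t_"]
P,uv=cloud(w,R,t)
T=(P-t)@R   # tool coords
np.set_printoptions(suppress=True,linewidth=150)
Z=np.full((400,640,3),np.nan); Z[uv[:,1],uv[:,0]]=T
for v in [100,150,180,210,240,260,280,300,320,340,360]:
    print(v,[tuple((Z[v,u]*1000).round(0)) for u in (308,322,338)])
cv2.imwrite("pics/w2c.png",cv2.resize(w["pixels"][100:400,200:440],(640,800))[:600])
```

```text
100 [(np.float64(-10.0), np.float64(32.0), np.float64(81.0)), (np.float64(-1.0), np.float64(-21.0), np.float64(80.0)), (np.float64(9.0), np.float64(32.0), np.float64(81.0))]
150 [(np.float64(-8.0), np.float64(-26.0), np.float64(57.0)), (np.float64(-1.0), np.float64(-28.0), np.float64(57.0)), (np.float64(7.0), np.float64(-27.0), np.float64(57.0))]
180 [(np.float64(-8.0), np.float64(-27.0), np.float64(42.0)), (np.float64(-1.0), np.float64(-30.0), np.float64(43.0)), (np.float64(7.0), np.float64(-26.0), np.float64(42.0))]
210 [(np.float64(-8.0), np.float64(-27.0), np.float64(26.0)), (np.float64(-1.0), np.float64(-31.0), np.float64(27.0)), (np.float64(7.0), np.float64(-27.0), np.float64(26.0))]
240 [(np.float64(-9.0), np.float64(-26.0), np.float64(9.0)), (np.float64(-1.0), np.float64(-29.0), np.float64(10.0)), (np.float64(8.0), np.float64(-26.0), np.float64(9.0))]
260 [(np.float64(-8.0), np.float64(-48.0), np.float64(8.0)), (np.float64(-1.0), np.float64(-54.0), np.float64(12.0)), (np.float64(6.0), np.float64(-54.0), np.float64(12.0))]
280 [(np.float64(-6.0), np.float64(-73.0), np.float64(14.0)), (np.float64(-1.0), np.float64(-70.0), np.float64(12.0)), (np.float64(5.0), np.float64(-73.0), np.float64(13.0))]
300 [(np.float64(-6.0), np.float64(-84.0), np.float64(12.0)), (np.float64(-1.0), np.float64(-70.0), np.float64(3.0)), (np.float64(5.0), np.float64(-84.0), np.float64(13.0))]
320 [(np.float64(-5.0), np.float64(-101.0), np.float64(18.0)), (np.float64(-1.0), np.float64(-70.0), np.float64(-7.0)), (np.float64(4.0), np.float64(-101.0), np.float64(18.0))]
340 [(np.float64(-5.0), np.float64(-105.0), np.float64(14.0)), (np.float64(-1.0), np.float64(-29.0), np.float64(-55.0)), (np.float64(4.0), np.float64(-102.0), np.float64(11.0))]
360 [(np.float64(-4.0), np.float64(-110.0), np.float64(11.0)), (np.float64(-1.0), np.float64(-110.0), np.float64(12.0)), (np.float64(4.0), np.float64(-110.0), np.float64(12.0))]
```

View pics/w2c.png

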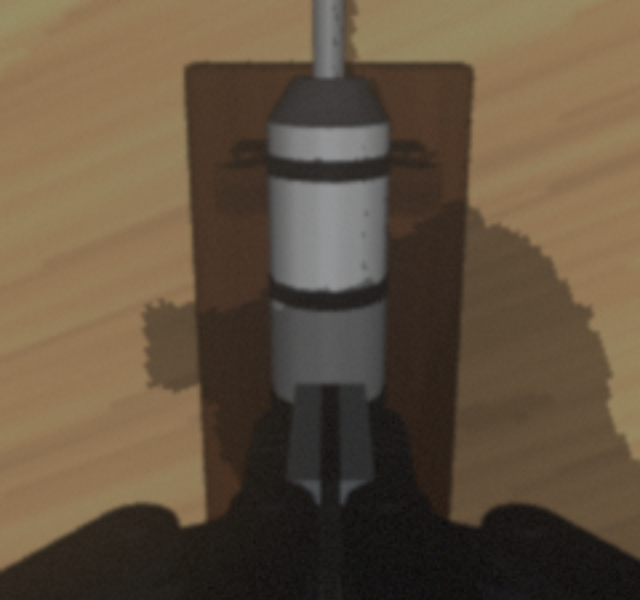

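Request:
{"fn": "servo_tool", "kwargs": {"steps": [[0,-1,0,0,0],[0,-2,0,0,0],[0,-3,0,0,0],[0,-4,0,0,0],[0,-4,0,0,0],[0,-4,0,0,0]]}}

```text
clock: 6.42
tcp_pos: [0.4841, 0.3619, 0.0709]
eef_rot: [-90.0, -0.0, -111.7]
wrist_force: [0.2, 0.6, -0.5]
finger_gap: -0.0004
```

Run:
```python
from h import *
c,R,t,o=wrist("w3"); print(o["finger_gap"],o["tcp_pos"],o["wrist_force"])
P,uv=cloud(c,R,t);T=(P-t)@R
Z=np.full((400,640,3),np.nan); Z[uv[:,1],uv[:,0]]=T
np.set_printoptions(suppress=True)
for v in range(150,300,15): print(v,[(Z[v,u]*1000).round(0).tolist() for u in (290,300,308,322,338,345,355)])
```

```text
-0.00038786969848795985 [0.48409893 0.36188095 0.07089582] [ 0.22664423  0.62909724 -0.47031498]
150 [[-26.0, 62.0, 45.0], [-16.0, 29.0, 49.0], [-10.0, 14.0, 51.0], [-1.0, 11.0, 52.0], [9.0, 15.0, 51.0], [14.0, 30.0, 49.0], [24.0, 62.0, 45.0]]
165 [[-23.0, 27.0, 40.0], [-16.0, 24.0, 40.0], [-10.0, 14.0, 42.0], [-1.0, 11.0, 43.0], [9.0, 16.0, 42.0], [14.0, 23.0, 40.0], [21.0, 25.0, 40.0]]
180 [[-27.0, 63.0, 21.0], [-19.0, 62.0, 21.0], [-10.0, 15.0, 32.0], [-1.0, 10.0, 33.0], [9.0, 16.0, 32.0], [17.0, 62.0, 21.0], [25.0, 63.0, 21.0]]
195 [[-28.0, 62.0, 8.0], [-19.0, 63.0, 8.0], [-10.0, 16.0, 22.0], [-1.0, 10.0, 24.0], [9.0, 15.0, 22.0], [17.0, 62.0, 9.0], [26.0, 62.0, 8.0]]
210 [[-28.0, 64.0, -5.0], [-20.0, 63.0, -5.0], [-11.0, 16.0, 11.0], [-1.0, 11.0, 13.0], [10.0, 18.0, 11.0], [18.0, 62.0, -5.0], [26.0, 63.0, -5.0]]
225 [[-28.0, 61.0, -18.0], [-20.0, 63.0, -18.0], [-11.0, 15.0, 1.0], [-1.0, 9.0, 3.0], [10.0, 16.0, 1.0], [18.0, 63.0, -18.0], [26.0, 61.0, -18.0]]
240 [[-29.0, 63.0, -32.0], [-20.0, 62.0, -32.0], [-11.0, 17.0, -11.0], [-1.0, 11.0, -8.0], [10.0, 17.0, -11.0], [18.0, 63.0, -32.0], [27.0, 63.0, -32.0]]
255 [[-29.0, 62.0, -46.0], [-12.0, -41.0, 7.0], [-8.0, -42.0, 8.0], [-1.0, -50.0, 12.0], [7.0, -42.0, 8.0], [10.0, -41.0, 7.0], [27.0, 62.0, -46.0]]
270 [[-30.0, 63.0, -61.0], [-11.0, -57.0, 9.0], [-7.0, -63.0, 12.0], [-1.0, -63.0, 12.0], [6.0, -63.0, 12.0], [9.0, -55.0, 8.0], [28.0, 63.0, -61.0]]
285 [[-13.0, -75.0, 13.0], [-9.0, -78.0, 14.0], [-6.0, -77.0, 14.0], [-1.0, -70.0, 9.0], [5.0, -76.0, 13.0], [8.0, -78.0, 15.0], [12.0, -75.0, 13.0]]
```

View pics/w3.png

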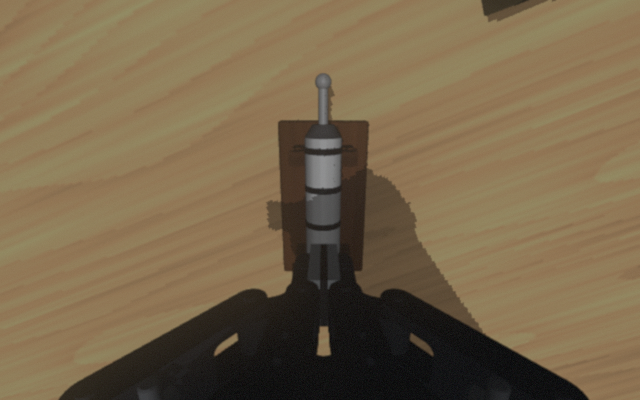

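```bash
python3 - <<'E'
from h import *
np.set_printoptions(suppress=True,precision=1)
for n in ["w1","w2","w3"]:
    w=np.load(n+".npz");R,t=w["R_"],w["t_"];P,uv=cloud(w,R,t);T=(P-t)@R*1000
    print(n,"cam",w["T_tool_cam"][:3,3]*1000,w["T_tool_cam"][:3,2])
    m=(abs(T[:,0])<60)&(abs(T[:,2])<20)&(T[:,1]<(-33 if n!="w1" else 20))
    f=T[m]; k=np.argsort(-f[:,1])[:300]; print(len(f),np.percentile(f[:,1],[90,99,99.9,100]),f[k].min(0),f[k].max(0)); 
    z=w["range_z"]; print("min range",z[z>0].min())
E
python3 -c "
from station import bot
print([(a,getattr(bot,a)) for a in dir(bot) if a[0]!='_'])"
```

```text
w1 cam [  -0.3 -175.4   77.3] [ 0.   1.  -0.3]
28441 [-70.4 -50.9 -46.7 -45.4] [-49.3 -51.  -10.3] [ 48.7 -45.4  12.2]
min range 0.060307987
w2 cam [  -0.3 -175.4   77.3] [ 0.   1.  -0.3]
39621 [-81.4 -46.  -38.7 -36.9] [-13.5 -44.3   7.1] [ 13.1 -36.9  12.7]
min range 0.06040403
w3 cam [  -0.3 -175.4   77.3] [ 0.   1.  -0.3]
39627 [-81.4 -46.2 -38.8 -36.5] [-13.2 -44.2   7.1] [ 13.1 -36.5  12.4]
min range 0.059972294
[('PlanningError', <class 'station.PlanningError'>), ('hold_point_z', 0.0187)]
```

Request:
{"fn": "servo_tool", "kwargs": {"steps": [[0,0,0,0,1],[0,0,0,0,1],[0,0,0,0,1],[0,0,0,0,1],[0,2,0,0,1],[0,4,0,0,1],[0,6,0,0,1],[0,7.8,0,0,1],[0,7.8,0,0,1]]}}

```text
clock: 7.6
tcp_pos: [0.4833, 0.3608, -0.009]
eef_rot: [-90.1, -0.2, -111.8]
wrist_force: [0.1, 0.6, 1.7]
finger_gap: 0.0851
```

Request:
{"fn": "servo_tool", "kwargs": {"steps": [[0,0,0,0,0],[0,0,0,0,0],[0,0,0,0,0],[0,0,0,0,0],[0,0,0,0,0],[0,0,0,0,0]]}}

```text
clock: 8.35
tcp_pos: [0.4847, 0.3624, -0.0063]
eef_rot: [-90.0, 0.1, -111.7]
wrist_force: [-0.5, -0.7, 6.5]
finger_gap: 0.0226
```

Request:
{"fn": "servo_tool", "kwargs": {"steps": [[0,-1,0,0,0],[0,-2,0,0,0],[0,-4,0,0,0],[0,-6,0,0,0],[0,-8,0,0,0],[0,-8,0,0,0],[0,-8,0,0,0]]}}

```text
clock: 9.22
tcp_pos: [0.4839, 0.3619, 0.0728]
eef_rot: [-90.0, -0.0, -111.7]
wrist_force: [-0.7, -0.3, -1.8]
finger_gap: 0.0221
```

Run:
```python
from h import *
c,R,t,o=wrist("w4"); print(o["finger_gap"],o["tcp_pos"],o["wrist_force"],o["joint_pos"])
P,uv=cloud(c,R,t);T=(P-t)@R*1000
np.set_printoptions(suppress=True,precision=1)
for lo,hi in [(15,25),(25,35),(35,45),(45,55),(68,76),(76,84),(84,92),(92,98)]:
    m=(abs(T[:,0])<18)&(T[:,2]>lo)&(T[:,2]<hi)&(T[:,1]<-30)
    f=T[m]
    if len(f): print(lo,len(f),"x",f[:,0].min(),f[:,0].max(),np.median(f[:,0]),"top y",np.percentile(f[:,1],3),"zmax",f[:,2].max())
```

```text
0.0221395569557152 [0.48385947 0.36189936 0.07282048] [-0.67468419 -0.28585523 -1.81461251] [ -68.97433231   35.84801631   39.56293539  105.75009107  -29.57081345
   49.14396457 -126.5221085 ]
15 7438 x -17.99095569221692 17.988374073905767 1.5661134315908387 top y -128.16806589271596 zmax 24.998889340332266
25 1351 x -11.986998834317827 12.079430928613574 -0.050205605710616025 top y -67.23657467226846 zmax 34.999252415962204
35 1379 x -12.131885319576018 11.752601912039804 -0.06694001363924725 top y -67.04645295711397 zmax 44.99476170532399
45 1524 x -12.20556485890995 12.05094987630596 -0.08092735579327395 top y -67.26632933002719 zmax 54.99960910520007
68 322 x -2.8006002888524364 2.630015845661583 -0.10067772201250356 top y -58.50077539622794 zmax 75.74756647532422
76 348 x -3.131732299654632 2.869720675063219 -0.11553126683013273 top y -58.52953005080207 zmax 83.95416044854026
84 519 x -4.8908503525868765 4.654816050572279 -0.1289161502587887 top y -60.0096125329737 zmax 91.99696038926362
92 253 x -4.838256768527915 4.651998200258529 -0.1414270024364645 top y -59.80818477796936 zmax 96.39140032214326
```

View pics/w4.png

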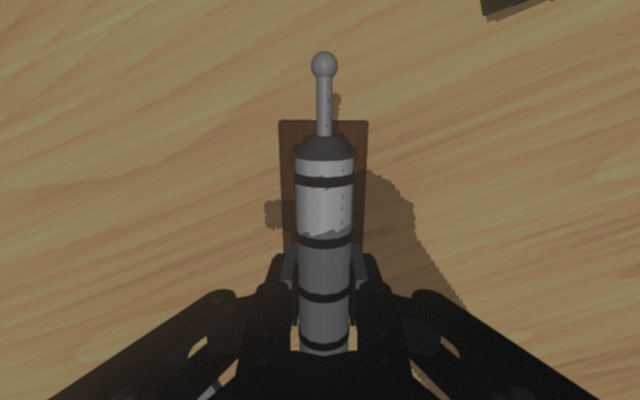

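Request:
{"fn": "servo_tool", "kwargs": {"steps": [[1.5,0,0.2,-2,0],[3.5,0,0.5,-4,0],[6,0,0.8,-7,0],[9,0,1.2,-10,0],[12,0,1.6,-13,0],[15,0,2,-16,0],[17.5,0,2.3,-18,0],[19.5,0,2.5,-19.7,0],[20.5,0,2.7,-19.7,0],[20.5,0,2.7,-19.7,0],[20.5,0,2.7,-19.7,0]]}}

```text
clock: 10.65
tcp_pos: [0.4337, 0.1622, 0.0729]
eef_rot: [-90.0, 0.0, -92.0]
wrist_force: [0.3, -0.1, -0.7]
finger_gap: 0.0222
```

Run:
```python
from h import *
c,R,t,o=wrist("w5"); print(o["finger_gap"],o["tcp_pos"],o["eef_rot"],o["wrist_force"])
P,uv=cloud(c,R,t)
# board top/front edge in board-ish frame
a=np.radians(-2);X=np.array([np.cos(a),np.sin(a)]);Y=np.array([-X[1],X[0]])
d=P[:,:2]-[.641,.0695];s=d@X;l=d@Y
m=(P[:,2]>.052)&(P[:,2]<.068)&(s>-.1)&(abs(l)<.15)
print(m.sum(),np.median(P[m,2]),"l range",l[m].min(),l[m].max())
for lo in np.arange(-.13,.14,.03):
    k=m&(l>lo)&(l<lo+.03)
    if k.sum()>30: print(round(lo,2),"front s",np.percentile(s[k],[0,1,3]).round(4))
for lo in np.arange(-.07,.07,.03):
    k=m&(s>lo)&(s<lo+.03)
    if k.sum()>30: print(round(lo,2),"left l",np.percentile(l[k],[97,99,100]).round(4))
```

```text
0.02221202351299696 [0.43372927 0.16224859 0.07289421] [-8.99849251e+01  3.44889232e-03 -9.20089701e+01] [ 0.32199523 -0.10822188 -0.74964354]
5 0.05221828179903158 l range 0.06836332443068482 0.08915292095485408
```

View pics/w5.png

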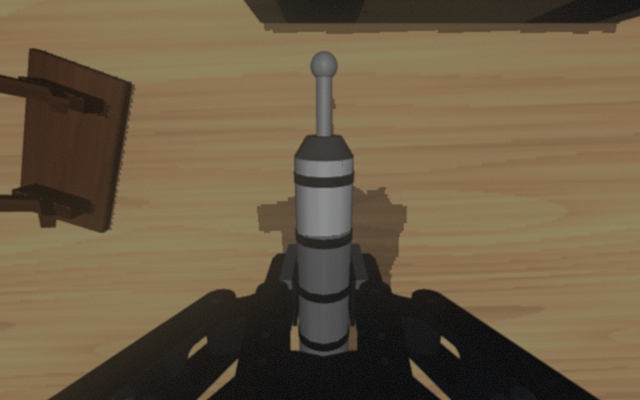

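Run:
```python
from h import *
w=np.load("w5.npz");P,uv=cloud(w,w["R_"],w["t_"])
m=(P[:,2]>.015)&(P[:,2]<.05)&(P[:,0]>.54)&(P[:,0]<.6)&(P[:,1]<.25)
Q=P[m];print(m.sum(),Q.min(0),Q.max(0))
k=np.polyfit(Q[:,1],Q[:,0],1);print("x at y=.157",np.polyval(k,.157),"slope deg",np.degrees(np.arctan(k[0])),np.std(Q[:,0]-np.polyval(k,Q[:,1])))
g=w["pixels"].mean(2)[8]; print(g[240:400:4].round())
```

```text
6720 [ 0.56166399 -0.05359875  0.01500367] [0.57150422 0.20372852 0.04999327]
x at y=.157 0.5688782491667304 slope deg 1.9716943152373132 0.0003153674490786897
[116. 115. 112.  49.  49.  47.  46.  48.  48.  47.  39.  35.  36.  33.
  35.  38.  35.  34.  30.  33.  32.  28.  28.  35.  32.  31.  31.  32.
  32.  33.  32.  45.  45.  44.  43.  43.  42.  45.  45.  43.]
```

Request:
{"fn": "servo_tool", "kwargs": {"steps": [[0,2,0,0,0],[0,4,0,0,0],[0,6,0,0,0],[0,8,0,0,0],[0,9,0,0,0],[0,9,1,0,0],[0,9,2,0,0],[0,9,2.8,0,0],[0,9,3.4,0,0],[0,9,3.4,0,0],[0,9,3.4,0,0]]}}

```text
clock: 12.08
tcp_pos: [0.467, 0.1602, -0.017]
eef_rot: [-90.0, 0.0, -92.0]
wrist_force: [-0.3, 0.2, -1.4]
finger_gap: 0.0223
```

```bash
cat > gap.py <<'E'
import sys
from h import *
n=sys.argv[1]
c,R,t,o=wrist(n); print(o["clock"],o["tcp_pos"].round(4),o["eef_rot"].round(2),o["wrist_force"].round(2),o["finger_gap"])
P,uv=cloud(c,R,t);T=(P-t)@R*1000
cone=(abs(T[:,0])<3)&(T[:,1]<-45)&(T[:,1]>-72)&(T[:,2]>20)&(T[:,2]<110)
f=T[cone]; print("tip z",np.sort(f[:,2])[-5:].round(1),"barrel top y",[np.percentile(f[(f[:,2]>a)&(f[:,2]<a+8),1],3).round(1) if ((f[:,2]>a)&(f[:,2]<a+8)).sum()>9 else None for a in (28,40,48)])
b=(abs(T[:,0])<60)&(abs(T[:,0])>9)&(P[:,2]>.01)&(P[:,2]<.05)&(T[:,2]>88)&(T[:,2]<140)
if b.sum()>50:
    k=np.polyfit(T[b,0],T[b,2],1); print("face z at x=0",k[1].round(2),"slope deg",np.degrees(np.arctan(k[0])).round(2),b.sum())
E
python3 gap.py w6
```

```text
12.075 [ 0.467   0.1602 -0.017 ] [-90.03   0.   -92.05] [-0.29  0.21 -1.43] 0.022276356762792802
tip z [101.9 101.9 101.9 102.  102. ] barrel top y [np.float64(-67.5), np.float64(-67.4), np.float64(-67.8)]
face z at x=0 101.87 slope deg 0.21 5400
```

Request:
{"fn": "servo_tool", "kwargs": {"steps": [[0,0,0.3,0,0],[0,0,0.5,0,0],[0,0,0.7,0,0],[0,0,0.9,0,0],[0,0,1.1,0,0],[0,0,1.1,0,0],[0,0,1.1,0,0],[0,0,1.1,0,0],[0,0,1.1,0,0],[0,0,1.1,0,0]]}}

```text
clock: 13.38
tcp_pos: [0.4783, 0.1599, -0.017]
eef_rot: [-90.0, 0.0, -92.0]
wrist_force: [-2.5, 0.1, -1.1]
finger_gap: 0.0223
```

```bash
python3 gap.py w7
python3 - <<'E'
from h import *
w=np.load("w7.npz");P,uv=cloud(w,w["R_"],w["t_"])
m=(P[:,2]>.015)&(P[:,2]<.05)&(P[:,0]>.54)&(P[:,0]<.6)&(P[:,1]<.22)&(abs(P[:,1]-.157)>.012)
Q=P[m]; k=np.polyfit(Q[:,1],Q[:,0],1);print(m.sum(),"x at y=.157",np.polyval(k,.157))
E
```

```text
13.375 [ 0.4783  0.1599 -0.017 ] [-90.01   0.   -92.05] [-2.52  0.11 -1.14] 0.022334846775961467
tip z [90.4 90.5 90.5 90.5 90.5] barrel top y [np.float64(-67.5), np.float64(-67.5), np.float64(-67.9)]
face z at x=0 90.62 slope deg 0.22 2610
3963 x at y=.157 0.5689058535550928
```

View pics/w7.png

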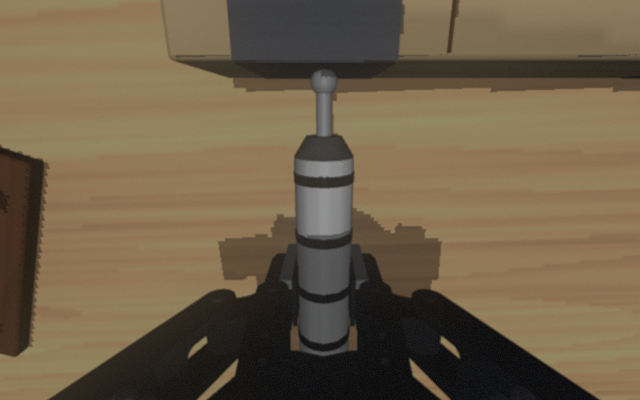

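Request:
{"fn": "servo_tool", "kwargs": {"steps": [[0,0,-0.5,0,0],[0,0,-1.5,0,0],[1,0,-2.5,0,0],[4,0,-2.5,0,0],[7,0,-2.5,0,0],[10,0,-2.5,0,0],[13,0,-2.5,0,0],[15.5,0,-2.5,0,0],[16.8,0,-2.5,0,0],[16.8,0,-2,0,0],[16.8,0,-1.2,0,0],[16.8,0,-1.2,0,0]]}}

```text
clock: 14.92
tcp_pos: [0.4617, -0.0066, -0.017]
eef_rot: [-89.9, 0.0, -91.9]
wrist_force: [-0.4, -0.1, -1.7]
finger_gap: 0.0227
```

```bash
python3 gap.py w8
```

```text
14.925 [ 0.4617 -0.0066 -0.017 ] [-8.993e+01  1.000e-02 -9.194e+01] [-0.43 -0.14 -1.74] 0.022651970920671456
tip z [101.4 101.5 101.5 101.5 101.5] barrel top y [np.float64(-67.4), np.float64(-67.3), np.float64(-67.9)]
face z at x=0 101.43 slope deg -0.12 5131
```

Request:
{"fn": "servo_tool", "kwargs": {"steps": [[0,0,0.3,0,0],[0,0,0.5,0,0],[0,0,0.7,0,0],[0,0,0.9,0,0],[0,0,1.05,0,0],[0,0,1.05,0,0],[0,0,1.05,0,0],[0,0,1.05,0,0],[0,0,1.05,0,0],[0,0,1.05,0,0]]}}

```text
clock: 16.23
tcp_pos: [0.4708, -0.008, -0.017]
eef_rot: [-90.0, 0.0, -92.0]
wrist_force: [-3.4, 0.7, -1.6]
finger_gap: 0.0221
```

```bash
python3 gap.py w9;  python3 - <<'E'
from h import *
w=np.load("w9.npz"); g=w["pixels"].mean(2)
for r in (20,40,50): 
  d=np.where(g[r]<95)[0]; print(r,d.min(),d.max(), len(d)); print(g[r,200:460:10].round())
E
```

```text
16.225 [ 0.4708 -0.008  -0.017 ] [-9.001e+01  1.000e-02 -9.205e+01] [-3.41  0.69 -1.57] 0.02208350964396201
tip z [92.1 92.1 92.1 92.1 92.1] barrel top y [np.float64(-67.4), np.float64(-67.4), np.float64(-67.7)]
face z at x=0 92.2 slope deg -0.01 2845
20 181 408 179
[113. 111. 110. 111.  67.  66.  64.  64.  65.  62.  63.  63.  65.  64.
  63.  65.  63.  65.  64.  66.  67. 110. 109. 109. 110. 111.]
40 184 406 175
[110. 109. 109. 108.  67.  65.  64.  65.  66.  65.  67.  64.  67.  64.
  63.  65.  65.  64.  65.  66.  67. 108. 109. 111. 107. 112.]
50 0 468 453
[94. 94. 89. 66. 66. 67. 67. 67. 64. 65. 65. 67. 68. 66. 66. 64. 64. 65.
 64. 64. 66. 96. 95. 70. 70. 75.]
```

Request:
{"fn": "servo_tool", "kwargs": {"steps": [[0,0,-0.8,0,0],[0,-2,-2.5,0,0],[0,-5,-2.5,0,0],[2,-8,-2.5,-10,0],[5,-8,-2,-20,0],[8,-8,0,-30,0],[11,-8,2.5,-40,0],[14,-8,5.5,-50,0],[16,-8,8.5,-60,0],[17.5,-8,11.5,-70,0],[18.3,-8,14.5,-80,0],[18.3,-8,16.75,-90,0]]}}

```text
clock: 17.77
tcp_pos: [0.6332, -0.1988, 0.0631]
eef_rot: [-90.1, -0.1, -1.8]
wrist_force: [-0.2, 0.3, -2.6]
finger_gap: 0.0226
```

Request:
{"fn": "servo_tool", "kwargs": {"steps": [[0,0,0,0,0],[0,0,0,0,0],[0,0,0,0,0]]}}

```text
clock: 18.15
tcp_pos: [0.6308, -0.1969, 0.063]
eef_rot: [-90.0, 0.0, -2.1]
wrist_force: [0.1, -0.1, -2.5]
finger_gap: 0.0224
```

```bash
python3 gap.py w10;  python3 - <<'E'
from h import *
w=np.load("w10.npz");P,uv=cloud(w,w["R_"],w["t_"])
m=(P[:,2]>.015)&(P[:,2]<.05)&(P[:,1]>-.09)&(P[:,1]<-.03)&(P[:,0]>.5)&(P[:,0]<.75)
Q=P[m];print(m.sum(),Q.min(0),Q.max(0));k=np.polyfit(Q[:,0],Q[:,1],1);print("y at x=.6365",np.polyval(k,.6365),np.degrees(np.arctan(k[0])))
E
```

```text
18.15 [ 0.6308 -0.1969  0.063 ] [-9.001e+01  3.000e-02 -2.140e+00] [ 0.14 -0.11 -2.52] 0.02244050646003794
tip z [95.4 95.5 95.5 95.5 95.5] barrel top y [np.float64(-67.2), np.float64(-67.4), np.float64(-67.7)]
face z at x=0 138.8 slope deg 0.19 1317
1352 [ 0.56240242 -0.06089109  0.01501491] [ 0.7105566  -0.05497188  0.02792436]
y at x=.6365 -0.05828941522712938 -1.9739772187681048
```

View pics/w10.png

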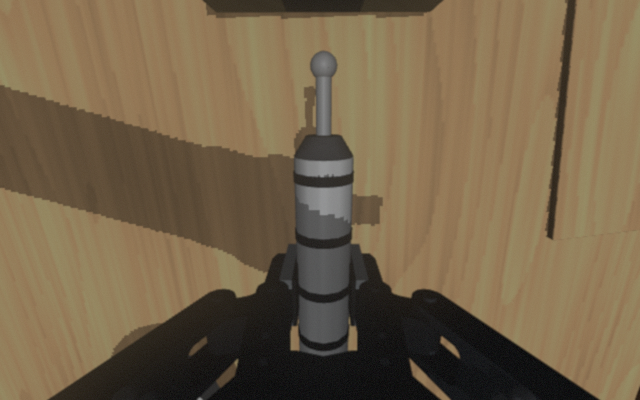

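Request:
{"fn": "servo_tool", "kwargs": {"steps": [[0,2,0,0,0],[0,4,0,0,0],[0,6,0,0,0],[0,8,0,0,0],[0,8,1,0,0],[0,8,2,0,0],[0,8,3,0,0],[0,8,3.7,0,0],[0,8,3.7,0,0],[0,8,3.7,0,0]]}}

```text
clock: 19.45
tcp_pos: [0.6331, -0.1603, -0.0167]
eef_rot: [-90.0, -0.0, -2.1]
wrist_force: [0.9, -0.2, -1.8]
finger_gap: 0.0225
```

```bash
python3 gap.py w11
```

```text
19.45 [ 0.6331 -0.1603 -0.0167] [-9.003e+01 -2.000e-02 -2.070e+00] [ 0.9  -0.18 -1.76] 0.022489545768482243
tip z [102.1 102.2 102.3 102.3 102.3] barrel top y [np.float64(-67.4), np.float64(-67.2), np.float64(-67.8)]
face z at x=0 102.09 slope deg 0.12 6522
```

Gap about 6 mm; press for about 5 mm give.

Request:
{"fn": "servo_tool", "kwargs": {"steps": [[0,0,0.3,0,0],[0,0,0.5,0,0],[0,0,0.7,0,0],[0,0,0.9,0,0],[0,0,1.1,0,0],[0,0,1.1,0,0],[0,0,1.1,0,0],[0,0,1.1,0,0],[0,0,1.1,0,0],[0,0,1.1,0,0]]}}

```text
clock: 20.75
tcp_pos: [0.6335, -0.149, -0.017]
eef_rot: [-90.0, -0.0, -2.1]
wrist_force: [-0.5, -2.0, -1.9]
finger_gap: 0.0224
```

```bash
python3 gap.py w12;  python3 - <<'E'
from h import *
w=np.load("w12.npz"); g=w["pixels"].mean(2)
for r in (20,40): print(g[r,200:460:10].round())
E
```

```text
20.75 [ 0.6335 -0.149  -0.017 ] [-90.01  -0.    -2.05] [-0.48 -2.   -1.94] 0.022405113836979178
tip z [90.5 90.5 90.6 90.6 90.6] barrel top y [np.float64(-67.3), np.float64(-67.4), np.float64(-67.6)]
face z at x=0 90.75 slope deg 0.1 3323
[128. 129. 128. 130.  72.  67.  69.  70.  70.  69.  70.  67.  70.  69.
  69.  70.  70.  69.  71.  70.  73. 127. 127. 125. 126. 128.]
[128. 126. 130. 128.  71.  71.  70.  70.  69.  69.  68.  70.  69.  69.
  70.  70.  71.  72.  69.  70.  71. 127. 125. 125. 126. 126.]
```

Request:
{"fn": "servo_tool", "kwargs": {"steps": [[0,0,-0.8,0,0],[0,-2,-2.5,0,0],[0,-5,-3,0,0],[0,-8,-3,0,0],[-1,-10,-2,10,0],[-2.5,-11,1,20,0],[-4,-11,5,30,0],[-6,-11,10,40,0],[-8,-11,15.5,50,0],[-9.5,-11,21,60,0],[-11,-11,26.5,70,0],[-12,-11,31,80,0]]}}

```text
clock: 22.3
tcp_pos: [0.5245, 0.1677, 0.0946]
eef_rot: [-89.9, 0.1, -82.3]
wrist_force: [0.8, 0.4, -2.4]
finger_gap: 0.0227
```

Request:
{"fn": "servo_tool", "kwargs": {"steps": [[0,0,0,10,0],[0,0,0,20,0],[0,0,0,29.6,0],[0,0,0,29.6,0],[0,0,0,29.6,0]]}}

```text
clock: 22.92
tcp_pos: [0.525, 0.1653, 0.0937]
eef_rot: [-90.0, 0.1, -111.5]
wrist_force: [0.0, 0.1, -1.3]
finger_gap: 0.0224
```

Request:
{"fn": "servo_tool", "kwargs": {"steps": [[-2,0,-1.4,0,0],[-4.5,0,-3,0,0],[-7.5,0,-5,0,0],[-10.5,0,-7,0,0],[-13.5,0,-9,0,0],[-15.8,0,-10.5,0,0],[-16.8,0,-11.05,0.1,0],[-16.8,0,-11.05,0.1,0],[-16.8,0,-11.05,0.1,0],[-16.8,0,-11.05,0.1,0]]}}

```text
clock: 24.18
tcp_pos: [0.4845, 0.3607, 0.0931]
eef_rot: [-90.0, -0.0, -111.9]
wrist_force: [-0.4, -0.7, -0.9]
finger_gap: 0.0222
```

Run:
```python
from h import *
c,R,t,o=wrist("w13"); print(o["clock"],o["tcp_pos"],o["eef_rot"])
P,uv=cloud(c,R,t);T=(P-t)@R*1000
m=(P[:,2]>.004)&(P[:,2]<.02)&(np.hypot(P[:,0]-.487,P[:,1]-.361)<.09)
print("base",cv2.minAreaRect((P[m,:2]*1000).astype(np.float32)))
b=(T[:,2]>25)&(T[:,2]<50)&(T[:,1]<-45)&(abs(T[:,0])<18); print("barrel x",T[b,0].min(),T[b,0].max(),np.percentile(T[b,1],3))
m=(P[:,2]>.002)&(P[:,2]<.02)&(abs(T[:,0])<50)&(T[:,2]>10)&(T[:,2]<60);print("base x in tool",np.percentile(T[m,0],[0,.5,99.5,100]),"front z",T[m,2].max())
```

```text
24.175 [0.48447202 0.36066689 0.09313064] [-8.99896627e+01 -1.38312192e-02 -1.11857904e+02]
base ((491.1517639160156, 359.767333984375), (70.24664306640625, 120.23983001708984), 68.26521301269531)
barrel x -12.180231525490202 12.104433545953302 -67.14483741416824
base x in tool [-36.65354421 -36.54291441  33.11543857  33.44005563] front z 59.55771380570893
```

View pics/w13.png

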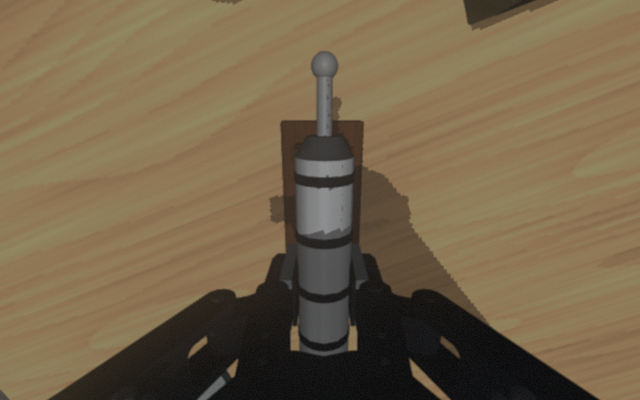

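Request:
{"fn": "servo_tool", "kwargs": {"steps": [[-0.14,2,0,-0.1,0],[-0.14,4,0,-0.1,0],[-0.14,6,0,-0.1,0],[-0.14,7.5,0,-0.1,0],[-0.14,8.5,0,-0.1,0],[-0.14,9.2,0,-0.1,0],[-0.14,9.7,0,-0.1,0],[-0.14,9.75,0,-0.1,0],[-0.14,9.75,0,-0.1,0]]}}

```text
clock: 25.35
tcp_pos: [0.4847, 0.3636, -0.0041]
eef_rot: [-90.0, 0.0, -111.7]
wrist_force: [-0.7, 0.1, -2.2]
finger_gap: 0.0225
```

Request:
{"fn": "servo_tool", "kwargs": {"steps": [[0,0.1,0,0,0],[0,0.1,0,0,0],[0,0.1,0,0,0.3],[0,0.1,0,0,0.4],[0,0.1,0,0,0.6],[0,0.1,0,0,1],[0,0.1,0,0,1],[0,0.1,0,0,1],[0,0.1,0,0,1],[0,0.1,0,0,1]]}}

```text
clock: 26.6
tcp_pos: [0.4844, 0.3634, -0.0055]
eef_rot: [-90.0, -0.0, -111.6]
wrist_force: [0.2, -0.1, 0.1]
finger_gap: 0.0857
```

Request:
{"fn": "servo_tool", "kwargs": {"steps": [[0,-1,0,0,1],[0,-3,0,0,1],[0,-6,0,0,1],[0,-9,0,0,1],[0,-13,0,0,1],[0,-17,0,0,1],[0,-20,0,0,1],[0,-20,0,0,1],[0,-20,0,0,1],[0,-20,0,0,1]]}}

```text
clock: 27.85
tcp_pos: [0.4838, 0.363, 0.1937]
eef_rot: [-90.0, -0.1, -111.7]
wrist_force: [-0.0, -0.4, -0.2]
finger_gap: 0.0854
```

Run:
```python
from h import *
from station import viewer
c,R,t,o=wrist("w14"); print(o["clock"],o["tcp_pos"],o["finger_gap"])
P,uv=cloud(c,R,t)
m=(P[:,2]>.004)&(P[:,2]<.03)&(np.hypot(P[:,0]-.487,P[:,1]-.361)<.085)
r=cv2.minAreaRect((P[m,:2]*1000).astype(np.float32));print("base",r)
a=np.radians(r[2]-90);ax=np.array([np.cos(a),np.sin(a)]);n=np.array([-ax[1],ax[0]])
d=P[:,:2]-np.array(r[0])/1000;s=d@ax;l=d@n
b=(P[:,2]>.053)&(P[:,2]<.075)&(abs(l)<.016)&(abs(s)<.13)
for lo in (-.055,-.02,.02): k=b&(s>lo)&(s<lo+.03);print(lo,k.sum(),l[k].min(),l[k].max(),np.percentile(P[k,2],97))
k=(P[:,2]>.04)&(P[:,2]<.075)&(abs(l)<.016)&(abs(s)<.15);print("s ends",np.percentile(s[k],[0,.5,99.5,100]))
T=viewer.capture("top");Q,_=cloud(T);B=near(Q,.64,.065,.19,.05,.1);print(cv2.minAreaRect((B[:,:2]*1000).astype(np.float32)))
cv2.imwrite("pics/t2.png",T["pixels"])
```

```text
27.85 [0.48377536 0.36302957 0.19369476] 0.08540051209889014
base ((486.8593444824219, 361.47589111328125), (70.17744445800781, 129.4355926513672), 68.1548843383789)
-0.055 506 -0.011752813340708306 0.011614752754242523 0.06121985425280689
-0.02 557 -0.01115091497233121 0.011486302645509022 0.06106596161751017
0.02 625 -0.011242973325183217 0.01134839901757828 0.06133089228490854
s ends [-0.06004023 -0.05886498  0.09127643  0.0932076 ]
((640.6469116210938, 69.6420669555664), (259.81732177734375, 151.22779846191406), 88.03814697265625)
```

View pics/w14.png

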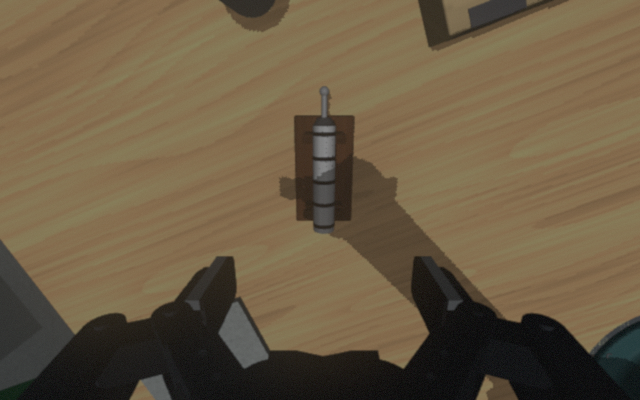

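The probe lies centred in the rest (lateral 0 mm, about 2 mm behind the middle, top at z = 0.061 along its length). The board reads the same as at the start. Handing in.

```bash
python3 -c "
from station import ticket
print(ticket.sign_off())"
```

```text
the job is handed in; nothing more can be done
None
```

I touched the three plates in order (left, right, end), laid the probe back in its rest and handed the job in after about 28 s of robot time. No verdict is reported.

- **Touches:** Each was square-on, within about 3 mm of the plate's centre, and held about 0.6 s. The tip gave about 5.4, 4 and 5.3 mm, with wrist force rising 2 to 3.5 N.
- **Board:** Its fitted position changed by about 0.2 mm and 0.1° from start to finish, within measurement noise.
- **Probe:** It lies centred across the rest, about 2–3 mm behind its middle along it. It is level at the right height, with the stylus out to full length and the gripper open and about 20 cm above it.
- **First grasp missed:** The fingers shut about 1 cm above the barrel. The wrist camera showed the real fingertips about 37 mm above the stated TCP, so I corrected for that in every later move. The miss did not visibly disturb the probe.
- **Bowl and cup:** I did not measure them again at the end. No move went near either of them.

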